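# Pack a dental case pan and hang its tag

### The job

Pack every stone model, carton, jar and bottle that lies on the bench side by side into the narrow blue case pan, each standing upright on the pan's floor. Once they are all in, hang the green case tag by its hole on the steel hook, and leave everything else on the bench alone.

Things in the scene. Friction and masses are not known exactly. Their poses are not given: they have to be found in the camera images.
- model_yellow: Pale yellow stone dental model on an 18 mm steel foot, with five little white teeth (5 mm high) on its top, a rigid block 46 (its x) x 56 (its y) x 50 mm tall (z). Origin at the centre of its underside, z up. Meant to be gripped across its 56 mm width. May be absent.
- model_pink: Pink stone dental model on an 18 mm steel foot, with five little white teeth (5 mm high) on its top, a rigid block 46 (its x) x 56 (its y) x 50 mm tall (z). Origin at the centre of its underside, z up. Meant to be gripped across its 56 mm width. May be absent.
- carton_blue: Blue carton with white band, a rigid block 26 (its x) x 56 (its y) x 52 mm tall (z). Origin at the centre of its underside, z up. Meant to be gripped across its 56 mm width. May be absent.
- carton_brown: Brown cardboard carton with orange band, a rigid block 24 (its x) x 56 (its y) x 52 mm tall (z). Origin at the centre of its underside, z up. Meant to be gripped across its 56 mm width. May be absent.
- jar_white: White jar with a green lid, a straight cylinder 38 mm in diameter, 52 mm tall. Origin at the centre of its underside, z up. May be absent.
- jar_amber: Amber glass jar with a black lid, a straight cylinder 38 mm in diameter, 52 mm tall. Origin at the centre of its underside, z up. May be absent.
- bottle: Green glass bottle with white label and red cap, a straight cylinder 30 mm in diameter, 60 mm tall. Origin at the centre of its underside, z up. May be absent.
- pan: The case pan: narrow blue open tray fixed to the bench, a straight lane 260 mm long (its x) x 62 mm wide (y) inside, walls 4 mm, floor 5 mm, rim 27 mm above the bench; outside its +x end a plate rises to 42 mm. Origin at the centre of its underside. All seven items take up 248 mm of the lane, so they fit in one close row if the blocks stand with their 56 mm width across it
- pan_in (a point): Centre of the case pan's inner floor, 5 mm above the bench; x along the lane, y across it, z up
- tag: Green case tag: upright plate 6 mm thick (its x), 60 wide (y), 113 tall (z), 60 g, white label low down, a hole 26 mm wide and 28 high from 55 to 83 mm above its lower edge (origin: middle of that edge); grip the solid strip above the hole, 30 mm high. It starts standing 19 mm deep in the grey stand's slot
- tag_eye (a point): Centre of the hole of the tag, 69 mm above its lower edge
- tag_stand: Grey slotted stand, loose, 0.6 kg, 42 (x) x 80 (y) x 24 mm tall, slot 8 mm wide (x), 68 mm long (y), its floor 5 mm above the bench. Origin at the centre of its underside
- hook: Steel hook stand fixed to the bench: base plate 90 x 100 x 10 mm, a 12 mm post 45 mm behind the origin (+x) and from its top a level round bar, 8 mm diameter, axis 150 mm above the bench, running to x = -35 mm, with an upturned tip (top 161 mm above the bench, foremost x = -41 mm). Nothing stands higher. Origin on the bench under the bar
- hook_seat (a point): Point on the axis of the hook's bar, 150 mm above the bench, 37 mm behind the upturned tip; x points along the bar towards the post, z up
- wax_pot: Low white pot, yellow lid, 44 mm diameter, 31 mm tall. Not part of the job: leave it alone. Origin at its underside
- bur_block: Aluminium bur block 40 x 50 x 22 mm with brass burs up to 38 mm. Not part of the job: leave it alone. Origin at its underside
- mug: Blue mug, 76 mm diameter, 90 mm tall. Not part of the job: leave it alone. Origin at its underside
- phone: Black cordless phone in its charger, 60 x 85 mm, 170 mm tall. Not part of the job: leave it alone. Origin at its underside
- red_pan: Empty red pan 110 x 160 x 45 mm. Not part of the job: leave it alone. Origin at its underside
- spatula: Spatula lying flat, 190 mm long. Not part of the job: leave it alone. Origin at its underside
- spray: Yellow spray can, 52 mm diameter, 170 mm tall. Not part of the job: leave it alone. Origin at its underside

How it is judged:
On the way, in this order (a step that is already met when the one before it is completed fails the run):
1. all items present stand upright on the floor of the case pan (x of model_yellow in the frame of pan_in between -0.124 and 0.124 m and y of model_yellow in the frame of pan_in between -0.018 and 0.018 m and z of each of model_yellow, model_pink, carton_blue, carton_brown, jar_white, jar_amber, bottle in the frame of pan_in below 0.006 m and angle between each of model_yellow, model_pink, carton_blue, carton_brown, jar_white, jar_amber, bottle's own z axis and vertical below 0.12 rad and x of model_pink in the frame of pan_in between -0.124 and 0.124 m and y of model_pink in the frame of pan_in between -0.018 and 0.018 m and x of carton_blue in the frame of pan_in between -0.124 and 0.124 m and y of carton_blue in the frame of pan_in between -0.018 and 0.018 m and x of carton_brown in the frame of pan_in between -0.124 and 0.124 m and y of carton_brown in the frame of pan_in between -0.018 and 0.018 m and x of jar_white in the frame of pan_in between -0.124 and 0.124 m and y of jar_white in the frame of pan_in between -0.018 and 0.018 m and x of jar_amber in the frame of pan_in between -0.124 and 0.124 m and y of jar_amber in the frame of pan_in between -0.018 and 0.018 m and x of bottle in the frame of pan_in between -0.124 and 0.124 m and y of bottle in the frame of pan_in between -0.018 and 0.018 m), for 0.2 s.
2. the tag hangs by its hole on the hook's bar (x of tag_eye in the frame of hook_seat between -0.036 and 0.036 m and y of tag_eye in the frame of hook_seat between -0.014 and 0.014 m and z of tag_eye in the frame of hook_seat between -0.016 and -0.004 m and angle between tag's own z axis and vertical below 0.25 rad), for 0.2 s.
At the end, for the whole second after the job is handed in: every item present stands within 7 degrees of upright on the floor of the case pan (underside less than 6 mm above it), within the lane, at rest; the tag hangs by its hole on the hook's bar between tip and post, within 14 degrees of vertical, at rest (all of step 1 and all of step 2 and linear speed of each of model_yellow, model_pink, carton_blue, carton_brown, jar_white, jar_amber, bottle below 0.03 m/s and linear speed of tag below 0.05 m/s); the robot touches nothing.
It fails at once if a bystander (pot, bur block, mug, phone, red pan, spatula, spray can) is pushed more than 4 cm or tipped over (distance of any of wax_pot, bur_block, mug, phone, red_pan, spatula, spray from where it was at the start of the episode above 0.04 m or angle between any of wax_pot, bur_block, mug, phone, red_pan, spatula, spray's own z axis and vertical above 0.7 rad).
Of model_yellow, model_pink, carton_blue, carton_brown, jar_white, jar_amber, bottle only 5 to 7 are there at a start; the rules pass over those that are not, and their reading is None.
At some moment in a run one of model_yellow, model_pink, tag_stand may be knocked a few centimetres aside while the robot is not near it.
It also fails if it takes over 192 s, if anything falls off the work surface, if the arm or the gripper's body presses on something with over 40 N, if the wrist force passes 120 N, or if a joint passes its speed limit or range.

### The arm

A 7-joint arm with a two-finger parallel gripper is mounted at the origin on the work surface. World frame = base frame: x ahead of the robot, y to its left, z up, the work surface at z = 0. Lengths are in m, angles in rad, forces in N, time in s.
With the tool pointing down it reaches from about 0.425 to 0.825 m from the base axis. Payload 3.6 kg.
Tool frame: the origin (TCP) lies where the fingers leave the gripper's body, on its centre line; the fingertips stand 73 mm ahead of it and the grasp point (between the pads) lies 54 mm ahead of it; z points along the fingers, y is the line along which they close (so a half turn about z gives the same grasp; the last joint's range is limited). The gripper opens to 85 mm and grips with 20 to 120 N. Pads are 22 mm wide; open, the fingers measure 114 mm over their backs; the gripper's body (76 mm by 85 mm) begins 54 mm behind the grasp point. The pads swing forward as they close: fully open they stand 13 mm farther back than shut.
Start: joints at [1.091, 0.615, -0.013, 1.423, 0.008, 1.103, -0.04], TCP at [0.284, -0.584, 0.304] pointing down, gripper open.
Joint ranges: [-3.12, 3.12], [-0.3, 2.06], [-1.34, 1.32], [0.26, 2.42], [-1.36, 4.5], [0.01, 1.98], [-2.84, 2.84]. Speed limits (rad/s): [2.79, 2.79, 3.14, 3.14, 3.14, 3.14, 3.14].

### API

Orientations are given as a unit quaternion [x, y, z, w].
In Python, from station import arm, snapshot, camera_info, ticket gives the robot as it stands. Calls block until the motion is done:
- arm.movep(position, orientation): joint-space move of the TCP to a pose.
- arm.line_to(position, velocity=0.15, ori=None): straight line of the TCP; ori=None keeps the orientation; velocity is the mean speed in m/s.
- arm.move_j(angles): joint-space move.
- arm.move_gripper(opening, effort=None): opening from 0.0 (shut) to 1.0 (fully open); effort is the grip in N (None keeps the last); returns when the fingers have stopped.
- arm.pause(seconds).
- arm.ik(position, orientation): joint angles nearest the present ones, or None.
- snapshot(name): name is "side" or "top" or "wrist"; returns the picture (480x640x3 uint8, blue, green, red); there is no depth.
- camera_info(name): a dict with "fx", "fy", "cx", "cy" (pixels), "dist_coeffs" ([k1, k2, p1, p2, k3] as OpenCV has them; the pictures are not rectified), "R" (3x3) and "t" (3): a world point X has camera coordinates R X + t; the wrist camera has in their place "T_tool_cam" (4x4, takes a point from camera to tool coordinates, whose origin is the TCP and whose axes are the flange's). Camera axes: x right, y down, z forward; pixel columns grow to the right and rows downward; lengths in m; the calibration is good to about 2 mm. A picture is of the moment at which its call begins: read the wrist's pose just before it. camera_info takes no time and is no camera call.
A pose or a line that the arm cannot do raises arm.MotionError and nothing moves.
- ticket.finish_job(): hands the job in; it is judged then, once.
Readings, each from a call of its own:
- arm.read_time(): time.
- arm.read_joint_positions(): joint angles.
- arm.read_dq(): joint speeds.
- arm.read_effort(): joint torques, N m.
- arm.read_tool_pos(): TCP position.
- arm.read_eef_rot(): TCP orientation.
- arm.read_ft_force(): force on the tool from outside, world axes, zero at the start.
- arm.read_wrist_torque(): the same for the moment, N m.
- arm.read_opening(): opening from 0.0 (shut) to 1.0 (fully open).
- arm.read_finger_force(): force on a finger pad.
Only numpy, scipy, OpenCV 4.12 (cv2) and the standard library are available. Lean on these libraries where they do the work, as an engineer would, in place of code of your own. Each camera call takes 0.05 s, during which the arm holds its last target. There are 200 camera calls.

## Working session

There is one attempt and no reset: what is moved stays moved. The work goes in short steps, each a Python script; the robot and the scene stay as the last script left them, time stands still between calls to the robot, and variables do not carry over. Pictures are saved under pics/ and viewed, at most 14 in all, crops included, and the job is handed in when it is done.

```bash
ls; mkdir -p pics; python3 - <<'E'
from station import arm, snapshot, camera_info
import cv2,numpy as np
for n in("top","side"):
    cv2.imwrite(f"pics/{n}0.png",snapshot(n)); c=camera_info(n); print(n,{k:np.round(v,4).tolist() for k,v in c.items()})
c=camera_info("wrist");print({k:np.round(v,4).tolist() for k,v in c.items()})
print(arm.read_time(),arm.read_eef_rot(),arm.read_tool_pos())
E
```

```text
pics
top {'fx': 569.3177, 'fy': 569.3177, 'cx': 318.3136, 'cy': 242.6547, 'dist_coeffs': [-0.1002, 0.0, 0.0, 0.0, 0.0], 'R': [[-0.0161, -0.9998, 0.0096], [-0.9953, 0.0151, -0.0961], [0.0959, -0.0111, -0.9953]], 't': [-0.0195, 0.5647, 1.374]}
side {'fx': 554.9597, 'fy': 554.9597, 'cx': 325.6396, 'cy': 233.0252, 'dist_coeffs': [-0.0744, 0.0, 0.0, 0.0, 0.0], 'R': [[-0.7276, -0.6858, 0.0153], [-0.5231, 0.5403, -0.6591], [0.4437, -0.4875, -0.7519]], 't': [0.3916, 0.3918, 1.1264]}
{'fx': 408.6726, 'fy': 408.6726, 'cx': 319.3684, 'cy': 243.4671, 'dist_coeffs': [-0.049, 0.0, 0.0, 0.0, 0.0], 'T_tool_cam': [[-0.0009, -0.9442, -0.3295, 0.0856], [1.0, -0.0009, -0.0003, -0.0003], [-0.0, -0.3295, 0.9442, -0.0701], [0.0, 0.0, 0.0, 1.0]]}
0.1 [ 9.74465363e-01  2.24534646e-01 -2.82112836e-04 -1.17048473e-03] [ 0.28415727 -0.58400209  0.30282519]
```

View pics/top0.png

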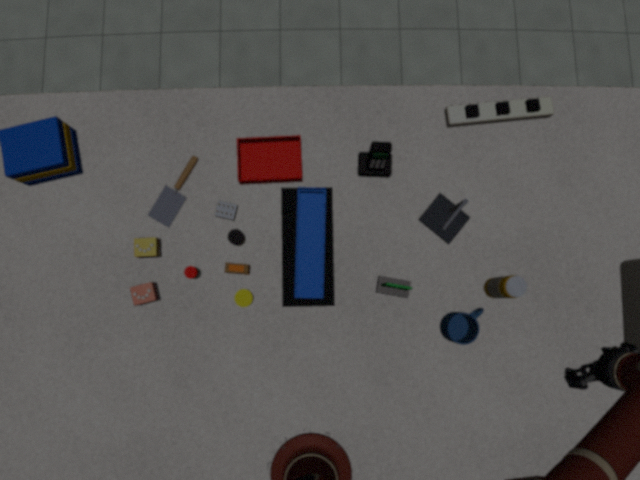

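View pics/side0.png

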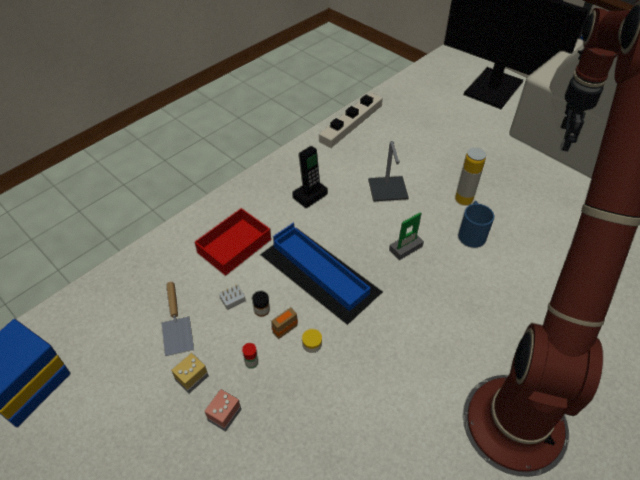

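The bench holds five items: yellow model (147,247), pink model (145,293), brown carton (237,268), amber jar (236,237) and bottle (192,272). The pan is at (311,245), the tag at (395,287) and the hook at (445,218). Next I'll take wrist views.

```bash
cat > h.py <<'E'
from station import arm, snapshot, camera_info, ticket
import cv2, numpy as np
from scipy.spatial.transform import Rotation as Ro
def q(psi): return [np.cos(psi/2),np.sin(psi/2),0,0]   # tool down, tool x at heading psi
def shot(n):
    c=camera_info(n)
    if n=="wrist":
        p=np.array(arm.read_tool_pos());R=Ro.from_quat(arm.read_eef_rot()).as_matrix()
        T=np.array(c["T_tool_cam"]); Rwc=R@T[:3,:3]; o=R@T[:3,3]+p
    else:
        Rwc=np.array(c["R"]).T; o=-Rwc@np.array(c["t"])
    K=np.array([[c["fx"],0,c["cx"]],[0,c["fy"],c["cy"]],[0,0,1]])
    return dict(im=snapshot(n),K=K,d=np.array(c["dist_coeffs"]),R=Rwc,o=o)
def cast(s,px,z):
    u=cv2.undistortPoints(np.float64(px).reshape(-1,1,2),s["K"],s["d"]).reshape(-1,2)
    r=np.c_[u,np.ones(len(u))]@s["R"].T
    return s["o"]+r*((z-s["o"][2])/r[:,2])[:,None]
def proj(s,X):
    R=s["R"].T; return cv2.projectPoints(np.float64(X).reshape(-1,1,3),cv2.Rodrigues(R)[0],-R@s["o"],s["K"],s["d"])[0].reshape(-1,2)
def bright(im,name,g=2.2): cv2.imwrite(name,np.clip(im.astype(float)*g,0,255).astype(np.uint8))
E
python3 - <<'E'
from h import *
s=shot("top")
for n,p in dict(y=(147,247),p=(145,293),br=(237,268),am=(236,237),bo=(192,272),pan=(311,245),tag=(395,287),hook=(445,218),phone=(375,160)).items(): print(n,cast(s,[p],.04)[0].round(3))
arm.movep([.52,.23,.40],q(0)); w=shot("wrist"); bright(w["im"],"pics/w1.png",1.3)
arm.movep([.50,-.13,.40],q(0)); w=shot("wrist"); bright(w["im"],"pics/w2.png",1.3)
print(arm.read_time())
E
```

```text
y [0.559 0.392 0.04 ]
p [0.446 0.396 0.04 ]
br [0.504 0.17  0.04 ]
am [0.58  0.173 0.04 ]
bo [0.496 0.28  0.04 ]
pan [ 0.558 -0.01   0.04 ]
tag [ 0.452 -0.213  0.04 ]
hook [ 0.619 -0.342  0.04 ]
phone [ 0.767 -0.172  0.04 ]
4.5917
```

View pics/w1.png

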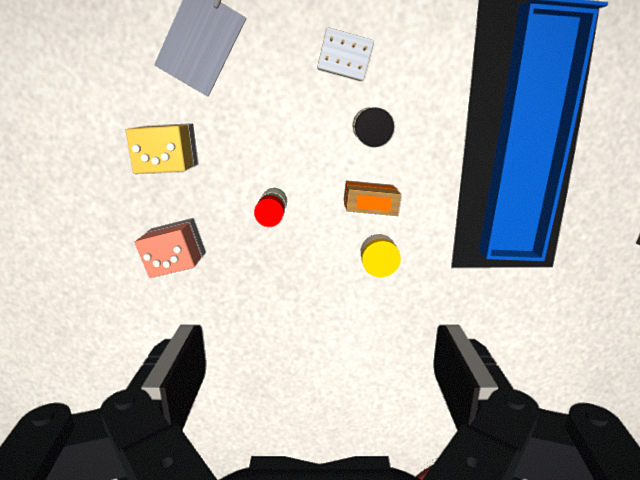

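View pics/w2.png

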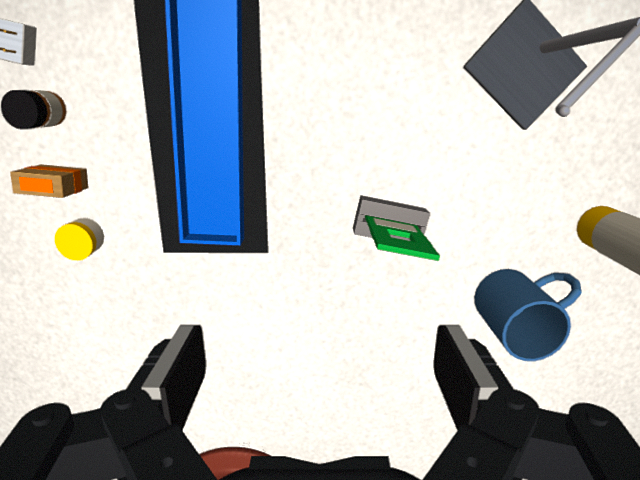

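w1 shows yellow (160,148), pink (168,250), bottle (268,212), carton (373,198) and jar (374,127). w2 shows the tag stand at (393,215), the hook base at (525,65) and the bar tip at (563,110). Next I'll measure the pan and hook, and get colour statistics.

```bash
python3 - <<'E'
from h import *
import pickle
arm.movep([.50,-.01,.45],q(0)); P=shot("wrist")
arm.movep([.55,-.30,.45],q(0)); H=shot("wrist")
pickle.dump((P,H),open("ph.pkl","wb"))
hsv=cv2.cvtColor(P["im"],cv2.COLOR_BGR2HSV)
m=cv2.inRange(hsv,(100,150,60),(130,255,255))
c=max(cv2.findContours(m,0,1)[0],key=cv2.contourArea)
r=cv2.minAreaRect(c); print("pan",r)
cv2.drawContours(P["im"],[cv2.approxPolyDP(c,3,True)],-1,(0,0,255),1)
print(cast(P,cv2.approxPolyDP(c,3,True)[:,0],.027).round(4).tolist(), cv2.approxPolyDP(c,3,True)[:,0].tolist())
h=cv2.cvtColor(H["im"],cv2.COLOR_BGR2HSV)
pt=proj(H,[[.62,-.34,.01]])[0].astype(int); print(pt,h[pt[1],pt[0]])
for k in range(-60,61,20): print(h[pt[1]+k,pt[0]].tolist(),h[pt[1],pt[0]+k].tolist())
cv2.imwrite("pics/ph.png",cv2.resize(np.hstack([P["im"][:, :],H["im"]]),(800,300)))
cv2.imwrite("pics/hook.png",H["im"])
print(arm.read_time())
E
```

```text
pan ((318.59716796875, 114.76509094238281), (65.89427185058594, 232.56289672851562), 2.4895529747009277)
[[0.6907, 0.0227, 0.027], [0.4329, 0.0338, 0.027], [0.429, -0.0358, 0.027], [0.6909, -0.0472, 0.027]] [[291, 0], [286, 229], [341, 232], [356, 0]]
[355 116] [110  11  67]
[116, 31, 65] [18, 17, 198]
[105, 23, 66] [109, 29, 71]
[109, 29, 70] [107, 26, 68]
[110, 11, 67] [110, 11, 67]
[110, 6, 127] [114, 28, 135]
[150, 4, 59] [105, 31, 66]
[19, 18, 198] [18, 19, 203]
6.4083
```

View pics/hook.png

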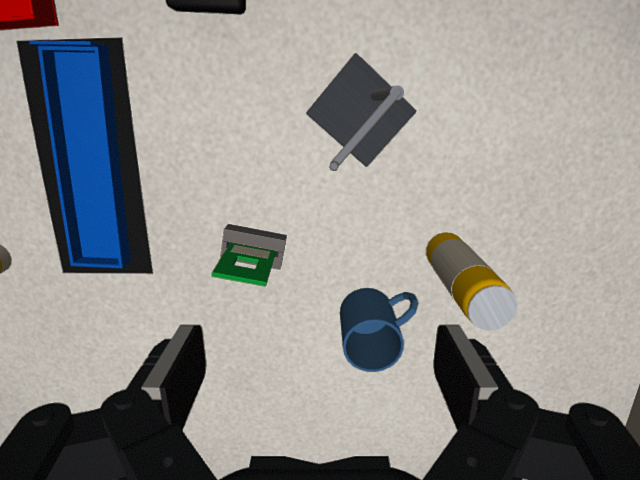

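View pics/ph.png

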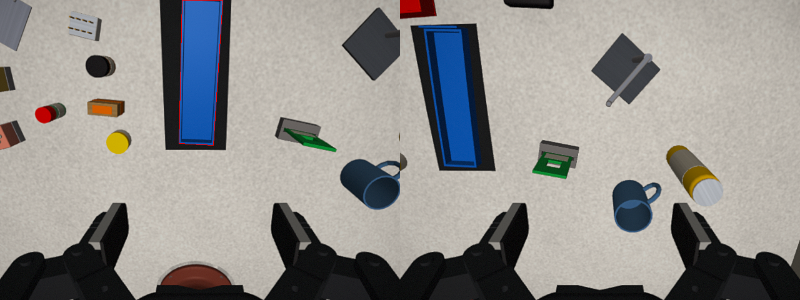

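```bash
cat >> h.py <<'E'
PAN=np.array([.565,-.007]); PY=-.045
ITEMS=dict(jar=((.58,.173),.052,.0983),carton=((.504,.17),.052,.0546),bottle=((.496,.28),.060,.0149),
  pink=((.446,.396),.050,-.0358),yellow=((.559,.392),.050,-.0945))
def locate(name,xy=None):
    xy0,zt,_=ITEMS[name]; xy=np.array(xy0 if xy is None else xy)
    arm.movep([xy[0]-.086,xy[1],.25],q(0)); s=shot("wrist")
    hsv=cv2.cvtColor(s["im"],cv2.COLOR_BGR2HSV)
    m=cv2.inRange(hsv,(0,0,0),(180,255,65)) if name=="jar" else cv2.inRange(hsv,(0,90,60),(180,255,255))
    c0=proj(s,[[*xy,zt]])[0]; w=np.zeros_like(m); cv2.circle(w,tuple(int(v) for v in c0),110,255,-1)
    m=cv2.morphologyEx(m&w,cv2.MORPH_OPEN,np.ones((5,5)))
    cs=[c for c in cv2.findContours(m,0,1)[0] if cv2.contourArea(c)>500]
    c=min(cs,key=lambda c:np.hypot(*(c.mean((0,1))-c0)))
    X=cast(s,cv2.convexHull(c)[:,0],zt)[:,:2]
    (cx,cy),(a,b),_=r=cv2.minAreaRect((X*1000).astype(np.float32))
    B=cv2.boxPoints(r); e=max((B[1]-B[0],B[2]-B[1]),key=np.linalg.norm)
    psi=np.arctan2(e[1],e[0])+np.pi/2; psi=(psi+np.pi/2)%np.pi-np.pi/2
    print(name,round(cx),round(cy),"size",round(a),round(b),"psi",round(psi,3))
    return np.array([cx,cy])/1000,(0. if name in("jar","bottle") else psi),s
def pack(name,xy=None,N=60):
    p,psi,_=locate(name,xy); h=.102 if name=="bottle" else .096
    arm.movep([*p,.19],q(psi)); arm.line_to([*p,h],.15)
    arm.move_gripper(0.,N); o=arm.read_opening(); print("open",o,arm.read_finger_force())
    arm.line_to([*p,.21],.2)
    l=ITEMS[name][2]; t=PAN+l*np.array([np.cos(PY),np.sin(PY)])
    arm.movep([*t,.21],q(PY)); print("held",arm.read_opening(),"f",arm.read_ft_force())
    arm.line_to([*t,.13],.2); arm.line_to([*t,.006+h],.06); print("f",np.round(arm.read_ft_force(),1))
    arm.move_gripper(min(1,o+.25)); arm.line_to([*t,.21],.2); arm.move_gripper(1.)
    print("t",arm.read_time())
E
python3 - <<'E'
from h import *
import pickle
P,H=pickle.load(open("ph.pkl","rb"))
print("bar tip,post",cast(H,[(334,166),(398,92)],.15).round(4))
m=cv2.inRange(cv2.cvtColor(H["im"],cv2.COLOR_BGR2HSV),(100,150,60),(130,255,255)); c=max(cv2.findContours(m[:,:200],0,1)[0],key=cv2.contourArea)
a=cv2.approxPolyDP(c,3,True)[:,0];print("pan",a.tolist(),cast(H,a,.027)[:,:2].round(4).tolist())
pack("jar")
bright(shot("wrist")["im"],"pics/j.png",1)
E
```

```text
bar tip,post [[ 0.581  -0.31    0.15  ]
 [ 0.6445 -0.364   0.15  ]]
pan [[29, 41], [38, 45], [70, 265], [122, 268], [98, 48], [90, 46], [90, 41]] [[0.7056, 0.0317], [0.701, 0.0218], [0.433, 0.0347], [0.4291, -0.0358], [0.6959, -0.0478], [0.6982, -0.0389], [0.7034, -0.0397]]
jar 582 175 size 37 37 psi -0.004
open 0.42886782788297306 60.082992911338806
held 0.42855913135969914 f [-0.12613074  0.75532829  0.0354074 ]
f [-0.4  0.4 -0.5]
t 14.2583
```

View pics/j.png

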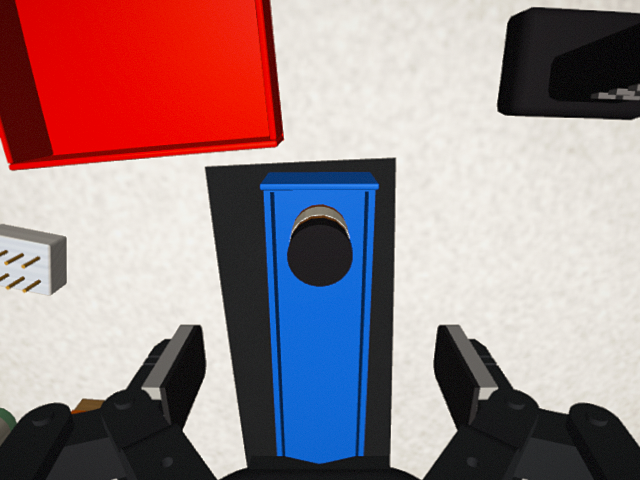

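The jar stands upright and centred in the lane at (320,250), clear of the far wall. I'll pack the rest the same way.

```bash
python3 - <<'E'
from h import *
for n in("carton","bottle","pink","yellow"):
    pack(n)
arm.movep([.48,-.01,.42],q(0)); bright(shot("wrist")["im"],"pics/all.png",1)
bright(shot("top")["im"],"pics/topx.png",1.5)
E
```

```text
carton 506 173 size 55 23 psi -0.095
open 0.646336899957933 64.79056477546692
held 0.6454759374031187 f [-0.57769223  0.01661858 -0.92884193]
f [ 0.6 -0.1 -1.7]
t 21.25
bottle 497 282 size 30 30 psi -0.004
open 0.33148988255350803 59.15294051170349
held 0.33041506798010384 f [-0.17527137  0.4368929  -1.22975638]
f [-0.4 -0.2 -0.4]
t 28.8083
pink 447 401 size 45 55 psi 0.242
open 0.6456827838089763 65.70653915405273
held 0.6414955510515753 f [ 0.05366279  1.10252995 -2.36692161]
f [-0.1 -0.5 -2.3]
t 36.925
yellow 561 397 size 45 55 psi 0.038
open 0.6382484251246776 66.29780888557434
held 0.641422860003525 f [ 0.04534625  0.70343616 -3.02291943]
f [-0.9  0.5 -1.6]
t 44.8333
```

View pics/all.png

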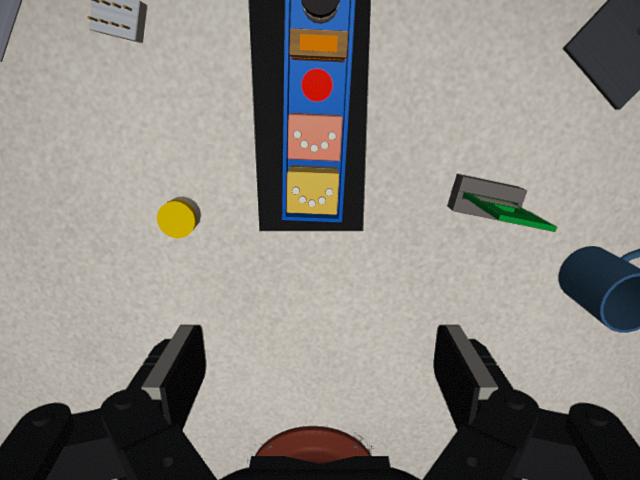

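All five items stand upright in the lane: yellow (313,193), pink (315,138), bottle (317,85), carton (319,43) and jar (320,8). Next I'll measure the tag and hook from close up.

```bash
cat >> h.py <<'E'
def rect(s,m,z,n=300):
    c=max(cv2.findContours(m,0,1)[0],key=cv2.contourArea)
    X=cast(s,cv2.convexHull(c)[:,0],z)[:,:2]
    r=cv2.minAreaRect((X*1000).astype(np.float32)); B=cv2.boxPoints(r); e=max((B[1]-B[0],B[2]-B[1]),key=np.linalg.norm)
    return np.array(r[0])/1000,r[1],np.arctan2(e[1],e[0])
def tagloc(xy,psi=1.37):
    for i in range(2):
        arm.movep([xy[0]-.086*np.cos(psi),xy[1]-.086*np.sin(psi),.30],q(psi)); s=shot("wrist")
        m=cv2.inRange(cv2.cvtColor(s["im"],cv2.COLOR_BGR2HSV),(45,90,30),(85,255,255)); m[330:]=0
        xy,d,a=rect(s,m,.118); print("tag",xy.round(4),np.round(d,1),round(a%np.pi,3))
    return xy,a,s
E
python3 - <<'E'
from h import *
import pickle
xy,a,s=tagloc((.45,-.213)); bright(s["im"],"pics/tag.png",1)
arm.movep([.615-.086*np.cos(.866),-.336-.086*np.sin(.866),.36],q(.866)); s=shot("wrist"); pickle.dump(s,open("hk.pkl","wb"))
m=cv2.inRange(s["im"],(0,0,0),(105,105,105)); m[300:]=0; m=cv2.morphologyEx(m,cv2.MORPH_OPEN,np.ones((5,5)))
xy,d,a=rect(s,m,.01); print("base",xy.round(4),d,a, a%(np.pi/2)-np.pi/2)
print("joints",np.round(arm.read_joint_positions(),2))
bright(s["im"],"pics/hk.png",1); print(arm.read_time())
E
```

```text
tag [ 0.4546 -0.2098] [59.   5.7] 1.378
tag [ 0.4548 -0.2099] [59.   5.5] 1.374
base [ 0.4408 -0.1927] (109.61438751220703, 83.14893341064453) 1.3730438 -0.1977526
joints [ 0.95  0.74 -0.77  1.19  0.5   1.4  -0.47]
48.3833
```

View pics/tag.png

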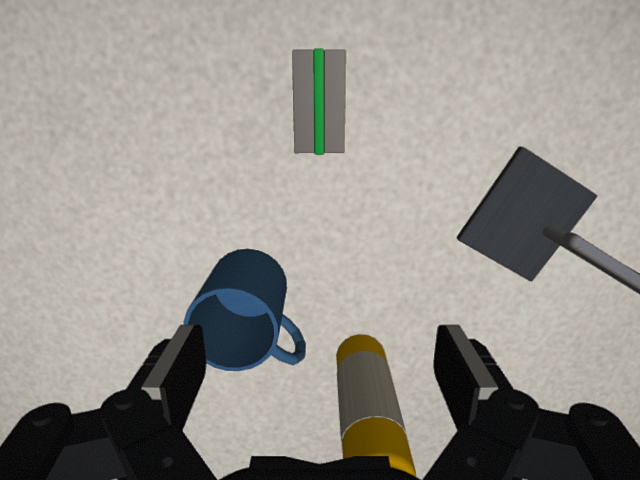

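View pics/hk.png

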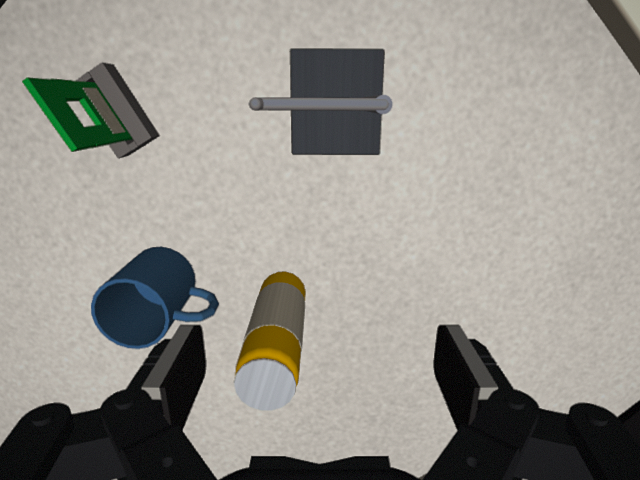

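The tag's top edge is seen cleanly at (319,101), measuring 59x5.5 mm. In the hook view the bar runs level in the image from tip (256,104) to post (384,103). I'll compute the bar pose and check that the whole path is reachable.

```bash
cat > hang.py <<'E'
from h import *
import pickle
s=pickle.load(open("hk.pkl","rb"))
t,b=cast(s,[(256,104),(384,103)],.153)[:,:2]; print("tip",t.round(4),"post",b.round(4),np.linalg.norm(b-t))
B=cast(s,[(291,48),(384,48),(380,155),(292,155)],.01)[:,:2]; print("base c",B.mean(0).round(4),"edges",np.linalg.norm(np.diff(B,axis=0),axis=1).round(4))
sp=cast(s,[(266,385)],.17)[0]; print("spray",sp)
th=np.arctan2(*(b-t)[::-1]); u=np.array([np.cos(th),np.sin(th)]); print("heading",th)
# tip is centre of upturned tip (x=-37), hook_seat at x=0
seat=(t+37e-3*u+b-45e-3*u)/2; print("seat",seat.round(4))
psi=th+np.pi/2
W=.159  # TCP above tag's lower edge
E
python3 - <<'E'
from hang import *
for d,z in((-.1,.30),(-.1,.0845+W),(-.03,.0845+W),(0,.0845+W),(0,.071+W)):
    print(d,z,arm.ik([*(seat+d*u),z],q(psi)) is not None)
print(arm.ik([.4548,-.2099,.005+W],q(1.374)) is not None, arm.ik([.4548,-.2099,.34],q(1.374)) is not None)
E
```

```text
tip [ 0.5819 -0.3094] post [ 0.6451 -0.3623] 0.08240908626480348
base c [ 0.6256 -0.3467] edges [0.0875 0.0999 0.0892]
spray [ 0.44916929 -0.46541993  0.17      ]
heading -0.6960426410156398
seat [ 0.6104 -0.3333]
-0.1 0.3 True
-0.1 0.2435 True
-0.03 0.2435 True
0 0.2435 True
0 0.22999999999999998 True
True True
```

```bash
python3 - <<'E'
from hang import *
xy,a,_=tagloc((.4548,-.2099)); a%=np.pi
arm.movep([*xy,.26],q(a)); arm.line_to([*xy,.005+W],.1)
arm.move_gripper(0,50); print("open",arm.read_opening(),arm.read_finger_force())
arm.line_to([*xy,.05+W],.1); arm.line_to([*xy,.17+W],.2)
p=seat-.085*u; arm.movep([*p,.15+W],q(psi)); arm.line_to([*p,.0845+W],.15)
print("open",arm.read_opening(),arm.read_ft_force(),arm.read_time())
s=shot("side"); x,y=proj(s,[[*p,.15]])[0].astype(int)
cv2.imwrite("pics/pre.png",cv2.resize(s["im"][y-90:y+90,x-120:x+120],None,fx=3,fy=3,interpolation=cv2.INTER_CUBIC))
# check: predicted tag corners on side picture vs. green mask
v=np.array([-u[1],u[0]])
X=[[*(p+k*v),.0845+h] for h in (0,.113) for k in(-.03,.03)]
print("pred",proj(s,X).round(1).tolist())
m=cv2.inRange(cv2.cvtColor(s["im"],cv2.COLOR_BGR2HSV),(45,90,30),(85,255,255)); ww=np.zeros_like(m); ww[y-60:y+60,x-60:x+60]=255
c=max(cv2.findContours(m&ww,0,1)[0],key=cv2.contourArea);print("seen",cv2.boxPoints(cv2.minAreaRect(c)).round(1).tolist(),cv2.boundingRect(c))
E
```

```text
tip [ 0.5819 -0.3094] post [ 0.6451 -0.3623] 0.08240908626480348
base c [ 0.6256 -0.3467] edges [0.0875 0.0999 0.0892]
spray [ 0.44916929 -0.46541993  0.17      ]
heading -0.6960426410156398
seat [ 0.6104 -0.3333]
tag [ 0.4551 -0.2096] [58.7  5.8] 1.371
tag [ 0.4549 -0.2098] [58.8  5.8] 1.37
open 0.056508266693113006 49.78171706199646
open 0.05885512442965456 [-0.27746061  0.08064094  0.23918267] 54.2
pred [[409.0, 193.8], [386.4, 195.5], [414.8, 161.1], [390.9, 162.7]]
seen [[386.5, 194.8000030517578], [391.6000061035156, 158.8000030517578], [414.3999938964844, 162.10000610351562], [409.29998779296875, 198.0]] (387, 161, 28, 35)
```

View pics/pre.png

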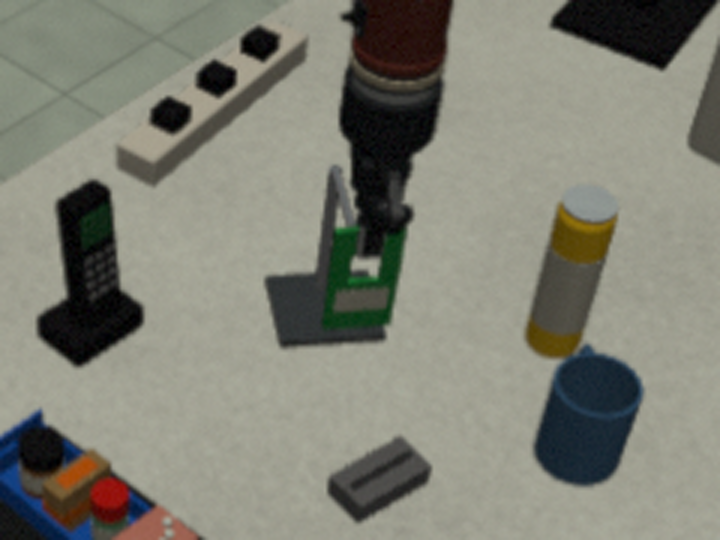

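The tag is held upright within about a pixel of prediction, with its hole facing the bar tip. I'll insert it in small steps with a force check.

```bash
python3 - <<'E' | tail -n +6
from hang import *
f0=np.array(arm.read_ft_force()); ok=True
for d in np.arange(-.075,.0001,.0125):
    arm.line_to([*(seat+d*u),.0845+W],.05); f=np.array(arm.read_ft_force())-f0
    if np.linalg.norm(f)>5: print("contact",d,f.round(1)); ok=False; break
if ok:
    for z in np.arange(.0825,.0705,-.002):
        arm.line_to([*seat,z+W],.04); f=np.array(arm.read_ft_force())-f0; print(round(z,4),f.round(1))
        if f[2]>3 or np.linalg.norm(f)>8: break
s=shot("side"); x,y=proj(s,[[*seat,.15]])[0].astype(int)
cv2.imwrite("pics/ins.png",cv2.resize(s["im"][y-60:y+60,x-80:x+80],None,fx=4,fy=4,interpolation=cv2.INTER_CUBIC)); print(arm.read_time())
E
```

```text
0.0825 [-1.7 -0.6 -0.4]
0.0805 [ 0.4 -0.  -0.5]
0.0785 [-0.7 -1.   0.7]
0.0765 [-0.9 -0.1 -0.4]
0.0745 [-0.4 -0.4 -0.8]
0.0725 [-0.1 -0.6 -1. ]
0.0705 [-1.  -1.   2.3]
58.8
```

View pics/ins.png

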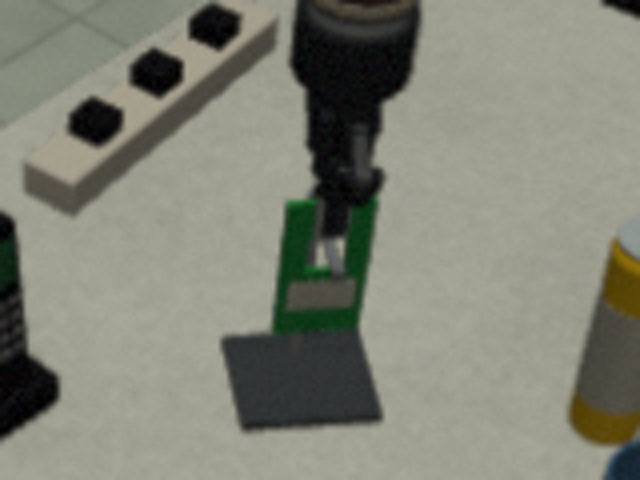

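The bar comes out through the hole at (330,260) in the crop, and contact began at the expected height. I'll release slowly, lift away, and check the tag and the pan.

```bash
python3 - <<'E' | tail -n +6
from hang import *
for o in (.1,.16,.25): arm.move_gripper(o,20); arm.pause(.3)
z=arm.read_tool_pos()[2]
arm.line_to([*seat,z+.03],.03); arm.line_to([*seat,.34],.15)
arm.movep([.50,-.01,.42],q(0)); arm.pause(2)
w=shot("wrist")["im"]; s=shot("side"); x,y=proj(s,[[*seat,.15]])[0].astype(int)
a=cv2.resize(s["im"][y-60:y+60,x-50:x+50],(400,480),interpolation=cv2.INTER_CUBIC)
cv2.imwrite("pics/fin.png",np.hstack([a,w[:,200:600]])); print(arm.read_time())
E
```

```text
65.6417
```

View pics/fin.png

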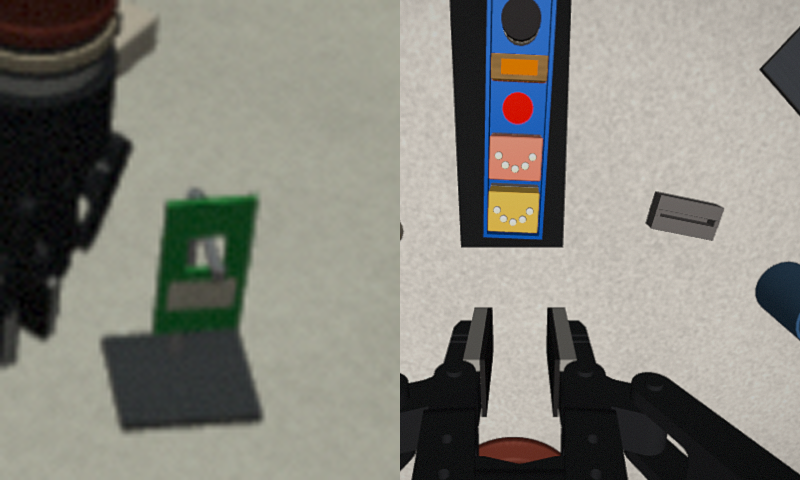

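The tag hangs by its hole with the bar through at (210,250), and all five items stand in the lane. I'll hand in.

```bash
python3 -c "
from h import *
arm.pause(3); print(ticket.finish_job())"
```

```text
the job is handed in; nothing more can be done
None
```

All five items on the bench (both models, brown carton, amber jar, bottle) stand upright in the blue pan, the tag hangs by its hole on the hook, and the job is handed in after about 69 s (no verdict was returned).

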